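Seat the drive dog in the gearbox clutch hub

TASK

Three steel drive dogs stand on the table. Take the one whose teeth match the three-jaw hub on top of the grey gearbox, set it upright in the hub, turned so that its teeth go down between the jaws, and push it home with the gripper, against the stiff plunger, until it sits on the hub's floor. Leave the other two dogs where they stand.

Things in the scene. Friction and masses are not known exactly. Their poses are not given: they have to be found in the camera images.
- hub (a point): Hub floor centre, 70 mm up, on a fixed grey gearbox (130 mm square); gearbox axes, z up. Three jaws, 18 mm tall, 32 wide, 24 to 42 from the axis, at 60, 180, 300 deg from x; gaps at 0, 120, 240 deg give a matching dog 5 mm or 12 deg of play. Central plunger (30 mm wide) stands 8 mm above the floor, yields level with it at 7 N (dog's weight included), no spring.
- dog_three: Loose steel dog that fits, 0.3 kg: round core (36 mm across, 24 tall) with three teeth like star arms at 0, 120, 240 deg from its x, 14 mm wide, reaching 34 mm from the axis, from the underside 20 mm up. Above the core a flat grip lug, 30 mm along x, 18 mm along y, up to 64 mm height: grasp across the 18 mm. Origin: centre of underside, z up.
- dog_two: Loose steel dog like dog_three in size and lug, but with two teeth, at 0 and 180 deg from its x; does not fit. Origin: centre of underside, z up.
- dog_four: Loose steel dog like dog_three in size and lug, but with four teeth, at 0, 90, 180, 270 deg from its x; does not fit. Origin: centre of underside, z up.

How it is judged:
By the outcome, as a careful person would: the job done as asked, in the order asked, and still so for the second after the job is handed in, with the robot touching nothing.
It also fails if it takes over 38 s, if anything falls off the work surface, if the arm or the gripper's body presses on something with over 40 N, if the wrist force passes 120 N, or if a joint passes its speed limit or range.

ROBOT

A 6-joint arm with a two-finger parallel gripper is mounted at the origin on the work surface; the furniture and walls round the work are solid. World frame = base frame: x ahead of the robot, y to its left, z up, the work surface at z = 0. Lengths are in mm, angles in rad, forces in N, time in s.
With the tool pointing down it reaches from about 350 to 725 mm from the base axis. Payload 4.3 kg.
Tool frame: the origin (TCP) lies midway between the tips of the shut fingers; the grasp point (between the pads) lies grip_depth behind it (grip_depth is the distance from the TCP to the grasp point, in mm); z points along the fingers, y is the line along which they close (so a half turn about z gives the same grasp; the last joint's range is limited). The gripper opens to 85 mm and grips with 20 to 120 N. Pads are 22 mm wide; open, the fingers measure 114 mm over their backs; the gripper's body (76 mm by 85 mm) begins 54 mm behind the grasp point. The pads swing forward as they close: fully open they stand 13 mm farther back than shut.
Start: joints at [-1.416, 0.377, 0.081, 1.274, 0, 1.46], TCP at [150.496, -554.993, 231.329] pointing down, gripper open.
Joint ranges: [-2.72, 2.72], [-0.84, 1.66], [-1.02, 1.22], [-1.77, 2.12], [-1.37, 1.28], [-3.14, 3.14]. Speed limits (rad/s): [2.57, 2.57, 3.14, 3.14, 3.14, 3.14].

INTERFACE

Orientations are given as a rotation vector (axis times angle).
In Python, from bench import state, read_camera, sign_off, grip_depth gives the robot as it stands. The module is installed in compiled form; this text tells all that it offers.
- The arm moves only by the shell command python3 -m jog 'ROWS' [OPENING] [FORCE]. ROWS is a JSON object of lists of equal length, an entry for each row: "translation": the shift along the tool's x, y, z in mm, a list of three; "spin": the turn about the tool's z in degrees. A call has 1 to 12 rows; each row is the pose to reach, as a shift and turn from the pose commanded when the call began, along the tool's axes at that moment; what a row does not reach only later rows make up. A row lasts 1/8 s, in which the tool goes at most 62.5 mm and 10.7 degrees, less where a joint would pass 70% of its speed; a pose out of reach is approached as far as the arm can. A call with a gripper value outside its range is refused whole. OPENING is the finger opening in mm, from 0 to 85.4, set as the call begins (- or left out, the last holds). The fingers move at their own pace and stop on an object; FORCE is the grip in N (left out, the last holds). Time passes only in rows, so rows that repeat a pose let the fingers close. It gives the time, the measured TCP pose, the force, the opening and the grip force at its end, in the units of the state.
- state(): the state, without advancing time (a new reading comes with each control period).
- read_camera(name): name is "scene" or "top" or "wrist"; returns a dict with "image" (480x640x3 uint8, red, green, blue), "depth" (480x640 float32, mm along the optical axis (not along the pixel's ray), 0 where there is no reading), "mtx" (3x3 intrinsics, pixels), "origin" and "orientation" of the camera in the world. Camera axes: x right, y up, looking along -z (the intrinsics and any distortion apply to the point x, -y, -z); pixel columns grow to the right and rows downward; lengths in mm; the calibration is good to about 2 mm. A picture is of the moment at which its call begins.
- sign_off(): hands the job in; it is judged then, once.
The state is a dict: "time_s": time; "qpos": joint angles; "joint_vel": joint speeds; "tau": joint torques, N m; "tcp_pos": TCP position; "tool_rot": TCP orientation; "wrist_force": force on the tool from outside, world axes, zero at the start; "wrist_torque": the same for the moment, N m; "grip_width": finger opening in mm; "grasp_force": force on a finger pad.
Only numpy, scipy, OpenCV 4.12 (cv2) and the standard library are available. Lean on these libraries where they do the work, as an engineer would, in place of code of your own. Each camera call takes 0.05 s, during which the arm holds its last target. There are 200 camera calls.

## Working session

There is one attempt and no reset: what is moved stays moved. The work goes in short steps, Python scripts to look and compute and a shell command to move; the robot and the scene stay as the last step left them, time stands still between calls to the robot, and variables do not carry over. Pictures are saved under pics/ and viewed, at most 10 in all, crops included, and the job is handed in when it is done.

```bash
mkdir -p pics; cat > h.py <<'E'
import numpy as np, cv2
from scipy.spatial.transform import Rotation as R
from bench import state, read_camera, sign_off, grip_depth
def rot(o):
    o=np.array(o,float)
    return o if o.shape==(3,3) else R.from_rotvec(o).as_matrix()
def cloud(c):
    K=c["mtx"];d=c["depth"].astype(float);v,u=np.mgrid[:480,:640]
    p=np.dstack([(u-K[0][2])/K[0][0]*d,-(v-K[1][2])/K[1][1]*d,-d])
    return p@rot(c["orientation"]).T+np.array(c["origin"])
def save(c,n): cv2.imwrite("pics/"+n,c["image"][:,:,::-1])
E
python3 - <<'E'
from h import *
print(grip_depth, state())
for n in("top","scene"):
    c=read_camera(n);save(c,n+"1.png");print(n,c["mtx"],c["origin"],c["orientation"])
    np.savez(n+"1.npz",p=cloud(c),i=c["image"],d=c["depth"])
E
```

```text
18.700000000000003 {'time_s': 0.0, 'qpos': array([-1.41629989e+00,  3.78068587e-01,  7.96245371e-02,  1.27437576e+00,
        2.22337573e-05,  1.46048438e+00]), 'joint_vel': array([ 0.00011697, -0.00028982, -0.00054257,  0.00014542,  0.00010959,
       -0.00352407]), 'tau': array([ 2.10682607e-03, -4.63608813e+01,  2.69873267e+01,  2.09124415e-02,
        1.10407025e-04,  7.77075471e-07]), 'tcp_pos': array([ 150.39742109, -554.31333484,  230.35717547]), 'tool_rot': array([-3.11208966e+00, -4.14478574e-01,  3.52752777e-05]), 'wrist_force': array([-0.44159856,  0.31493078, -0.32176248]), 'wrist_torque': array([-0.02839755,  0.00096606, -0.03250653]), 'grasp_force': 0.0, 'grip_width': 85.70802412715139}
top [[536.07077976   0.         315.20111789]
 [  0.         536.07077976 246.3423016 ]
 [  0.           0.           1.        ]] [342.19689193 -58.23913999 924.53032193] [ 0.13858978 -0.15190663 -1.58769724]
scene [[614.31889112   0.         318.47912438]
 [  0.         614.31889112 235.12296937]
 [  0.           0.           1.        ]] [-213.63393375 -488.06426847  672.3972374 ] [ 0.84818451 -0.4935641  -0.97203757]
```

View pics/top1.png

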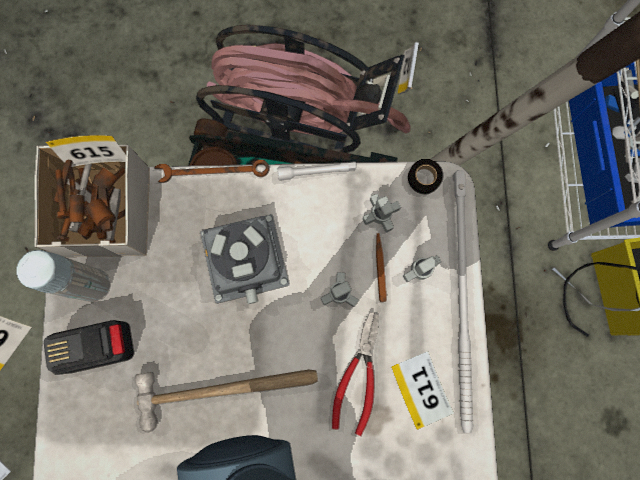

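View pics/scene1.png

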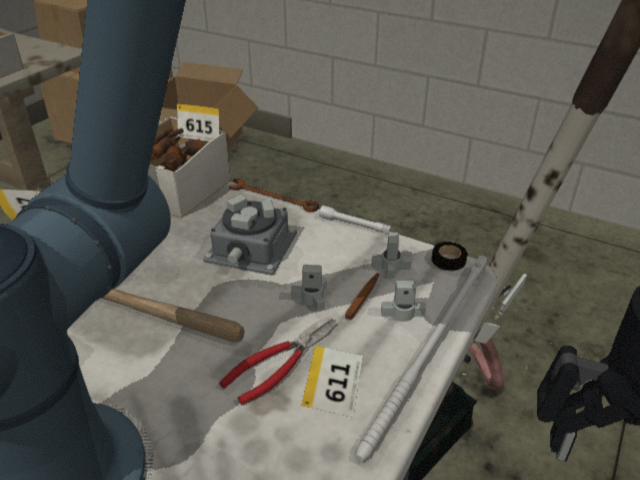

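The top view shows the gearbox at about (243,255) and dogs at about (381,212), (339,291) and (421,269). I'll zoom in and measure them.

```bash
python3 - <<'E'
from h import *
z=np.load("top1.npz");p=z["p"];im=z["i"]
a=cv2.resize(im[180:320,190:450],None,fx=3,fy=3,interpolation=cv2.INTER_CUBIC);cv2.imwrite("pics/crop1.png",a[:,:,::-1])
def rep(n,u0,u1,v0,v1,zl,zh):
    q=p[v0:v1,u0:u1];m=((q[...,2]>zl)&(q[...,2]<zh)).astype(np.uint8)
    _,l,s,_=cv2.connectedComponentsWithStats(m)
    for i in range(1,len(s)):
        if s[i,4]<12: continue
        w=q[l==i];r=cv2.minAreaRect(w[:,:2].astype(np.float32))
        print(n,s[i,4],np.median(w,0).round(1),w.mean(0).round(1),[np.round(x,1) for x in r])
for n,b in dict(A=(355,408,185,235),B=(312,365,265,315),C=(398,448,250,290)).items():
    rep(n+"lug",*b,50,75); rep(n+"all",*b,10,32)
rep("jaws",200,290,210,305,81,100);rep("plunger",200,290,210,305,74,81);rep("top",200,290,210,305,40,100)
print(p[400,300],p[250,200:203])
E
```

```text
Alug 219 [ 568.2 -184.4   62.6] [ 568.6 -184.5   61.8] [array([ 569.9, -185.5]), array([30. , 19.3]), np.float64(22.2)]
Aall 368 [ 559.  -174.6   20.1] [ 563.3 -177.1   20.6] [array([ 564.4, -174.1]), array([68.6, 43.3]), np.float64(26.7)]
Aall 68 [ 579.9 -210.1   19.3] [ 579.9 -209.7   19.1] [array([ 580.3, -209.5]), array([13.9, 14.3]), np.float64(24.4)]
Blug 214 [ 430.8 -107.3   63.1] [ 430.9 -107.4   62.5] [array([ 431.3, -107.7]), array([17.7, 30. ]), np.float64(25.4)]
Ball 384 [ 422.1 -108.3   20.4] [ 429.2 -107.1   21.3] [array([ 428. , -112.6]), array([55.6, 62.9]), np.float64(55.0)]
Clug 211 [ 469.5 -249.5   63. ] [ 469.1 -249.3   62.4] [array([ 469.6, -250.3]), array([17.9, 30.7]), np.float64(28.5)]
Call 32 [ 484.3 -277.6   18.7] [ 484.2 -277.3   19. ] [array([ 484.4, -277.7]), array([13.7,  7. ]), np.float64(20.1)]
Call 257 [ 460.  -238.1   22.6] [ 463.5 -240.3   22.6] [array([ 465. , -241.5]), array([34.7, 48.6]), np.float64(28.2)]
jaws 225 [517.2  31.4  87.5] [517.3  31.   87.4] [array([517.9,  31.5]), array([32. , 17.1]), np.float64(43.5)]
jaws 234 [505.1  87.1  87.4] [505.1  86.7  87.2] [array([505.6,  87.2]), array([19. , 31.9]), np.float64(73.4)]
jaws 237 [462.9  47.5  87.3] [463.1  47.9  87.1] [array([463.7,  48.3]), array([18.4, 31.8]), np.float64(12.0)]
plunger 256 [495.5  55.1  77.6] [495.7  55.3  77.6] [array([496.1,  55.4]), array([28.6, 27.9]), np.float64(85.9)]
top 4494 [489.4  50.2  68.5] [489.6  51.8  67.3] [array([482.7,  51.2]), array([136. , 111.1]), np.float64(13.1)]
[255.0880367  -36.92751966   1.90217369] [[512.87219094 134.2438653   -2.84966129]
 [512.07656544 131.6438764    1.27160148]
 [512.53337927 130.44640934  -1.41355935]]
```

View pics/crop1.png

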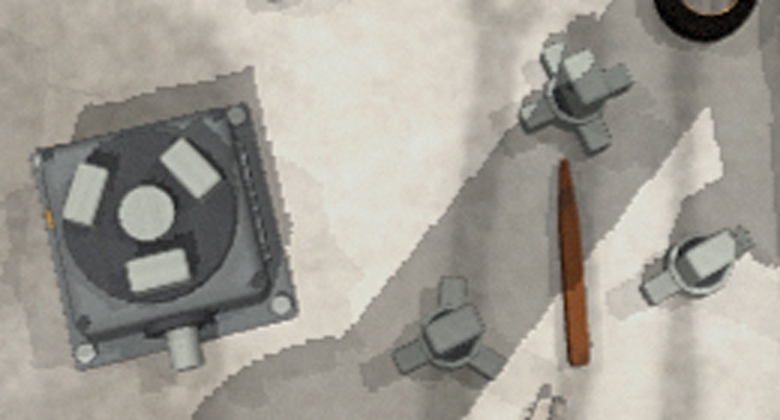

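The crop shows dog B, at crop (450,340), with three teeth at world angles of about -5°, 115° and 235°. The two-tooth and four-tooth dogs are at (700,265) and (575,100). The gearbox jaws surround the plunger at (147,212). Dog B is at (431,-108) with x at 115.4°. The hub is at (495.7,55.3) with its axes turned about 13°.

```bash
python3 -m jog '{"translation":[[39,-36,0],[78,-72,5],[116,-107,10],[155,-143,15],[194,-179,20],[233,-215,25],[272,-250,30],[310,-286,35],[349,-322,40],[388,-357,45],[388,-357,45],[388,-357,45]],"spin":[-10,-20,-30,-40,-50,-60,-70,-80,-90,-100,-100,-100]}' 60 60
python3 - <<'E'
from h import *
s=state();Rm=rot(s["tool_rot"]);print(s["time_s"],s["tcp_pos"].round(1),np.degrees(np.arctan2(Rm[1,0],Rm[0,0])).round(2),Rm.round(3).tolist(),s["qpos"].round(2))
c=read_camera("wrist");save(c,"w1.png");p=cloud(c);np.savez("w1.npz",p=p,i=c["image"])
m=((p[...,2]>50)&(p[...,2]<75)&(np.hypot(p[...,0]-431,p[...,1]+108)<40)).astype(np.uint8)
w=p[m>0];print(len(w),w.mean(0),cv2.minAreaRect(w[:,:2].astype(np.float32)))
E
```

```text
time_s: 1.6
tcp_pos: [431.0, -109.0, 186.0]
tool_rot: [-1.684, -2.651, 0.001]
wrist_force: [0.8, -0.0, 0.2]
grip_width: 60.1
grasp_force: 0.0
1.6 [ 431. -109.  186.] 115.14 [[-0.425, 0.905, -0.001], [0.905, 0.425, -0.0], [0.0, -0.001, -1.0]] [-0.39  0.14 -0.36  1.08 -0.    0.74]
811 [ 431.48719688 -107.40009464   63.39986524] ((432.1927795410156, -108.8345947265625), (17.826412200927734, 29.8054256439209), 25.160951614379883)
```

View pics/w1.png

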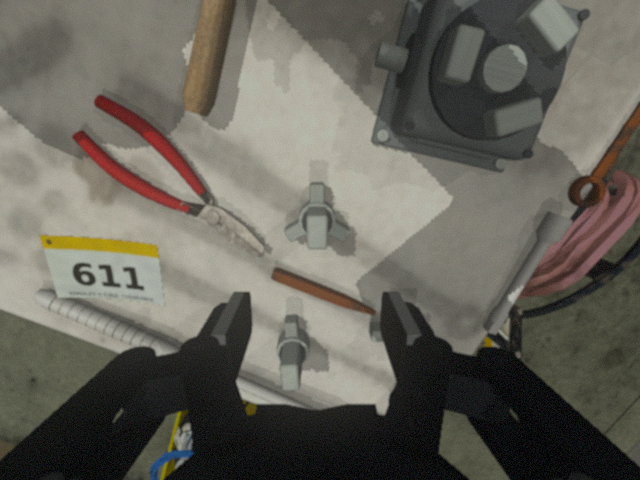

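The wrist view shows dog B's lug at about (317,220), square between the fingers, with one tooth pointing up the image. The pose agrees within 1 mm, so I'm descending to grasp.

```bash
python3 -m jog '{"translation":[[1,0,40],[1,0,80],[1,0,115],[1,0,140],[1,0,155],[1,0,155],[1,0,155]],"spin":[0,0,0,0,0,0,0]}' && python3 -m jog '{"translation":[[0,0,0],[0,0,0],[0,0,0],[0,0,0],[0,0,0],[0,0,0],[0,0,0],[0,0,0]],"spin":[0,0,0,0,0,0,0,0]}' 5 70
```

```text
time_s: 2.52
tcp_pos: [431.3, -109.0, 32.0]
tool_rot: [1.686, 2.65, -0.0]
wrist_force: [-0.1, -1.2, -0.5]
grip_width: 59.9
grasp_force: 0.0
time_s: 3.52
tcp_pos: [431.7, -108.3, 32.0]
tool_rot: [1.683, 2.651, -0.0]
wrist_force: [-1.2, -0.4, 5.5]
grip_width: 17.1
grasp_force: 69.3
```

```bash
python3 -m jog '{"translation":[[0,0,-30],[0,0,-70],[0,0,-105],[20,21,-115],[50,53,-115],[80,85,-115],[105,112,-115],[120,128,-115],[120,128,-115],[120,128,-115],[120,128,-115]],"spin":[0,0,0,-3,-6,-10,-14,-18,-18,-18,-18]}'
python3 - <<'E'
from h import *
s=state();Rm=rot(s["tool_rot"]);print(s["tcp_pos"].round(1),np.degrees(np.arctan2(Rm[1,0],Rm[0,0])).round(2),Rm[2].round(3))
out=[]
for n in("wrist","scene","top"):
    c=read_camera(n);p=cloud(c);np.savez(n+"2.npz",p=p,i=c["image"]);out.append(c["image"])
    H=np.hypot(p[...,0]-495.7,p[...,1]-55.3)
    if n!="scene":
        for a,b,r in((165,190,30),(118,132,40),(84,92,50)):
            m=((p[...,2]>a)&(p[...,2]<b)&(H<r)).astype(np.uint8);_,l,st,_=cv2.connectedComponentsWithStats(m)
            for i in range(1,len(st)):
                if st[i,4]>25:
                    w=p[l==i];print(n,a,st[i,4],w.mean(0).round(1),[np.round(x,1) for x in cv2.minAreaRect(w[:,:2].astype(np.float32))])
a=cv2.resize(out[1][150:290,170:330],(640,560),interpolation=cv2.INTER_CUBIC)
cv2.imwrite("pics/s2.png",a[:,:,::-1]);cv2.imwrite("pics/w2.png",out[0][:,:,::-1])
E
```

```text
time_s: 4.9
tcp_pos: [495.3, 54.3, 146.0]
tool_rot: [-1.25, -2.881, 0.001]
wrist_force: [-0.6, 0.6, -3.5]
grip_width: 17.5
grasp_force: 69.3
[495.3  54.3 146. ] 133.09 [ 0.    -0.001 -1.   ]
wrist 165 5860 [492.8  57.8 177.7] [array([496.4,  54.1]), array([44.4, 30.7]), np.float64(43.2)]
wrist 165 55 [472.5  41.6 188.9] [array([472.1,  41.3]), array([5.4, 1.5]), np.float64(47.3)]
wrist 165 42 [509.9  76.8 188.8] [array([509.8,  77.2]), array([3.5, 1.8]), np.float64(42.0)]
wrist 118 189 [473.4  78.5 125.3] [array([473.7,  78.1]), array([13.8,  2.3]), np.float64(42.5)]
wrist 118 140 [479.2  54.9 125.2] [array([479.4,  55.5]), array([ 2.5, 18.7]), np.float64(6.9)]
wrist 118 146 [496.7  70.9 125.4] [array([497.9,  70.9]), array([ 1.6, 14.1]), np.float64(85.4)]
wrist 118 193 [482.4  31.3 124.3] [array([482.4,  31.4]), array([16.2,  1.3]), np.float64(73.6)]
wrist 118 192 [519.8  66.2 124.5] [array([519.7,  65.9]), array([15.6,  1.8]), np.float64(13.3)]
wrist 84 1359 [464.1  48.3  88.2] [array([464.4,  47.5]), array([18. , 31.7]), np.float64(12.7)]
wrist 84 1358 [505.3  86.4  88.2] [array([506.2,  85.9]), array([18., 32.]), np.float64(72.7)]
top 118 37 [474.6  66.9 126.1] [array([475.2,  66.4]), array([ 5.1, 22.9]), np.float64(25.0)]
top 84 208 [517.3  30.5  87.4] [array([517.6,  31.1]), array([31.1, 17.2]), np.float64(43.9)]
top 84 180 [461.7  50.6  87.4] [array([463.7,  48.4]), array([18.6, 31.6]), np.float64(14.8)]
```

View pics/w2.png

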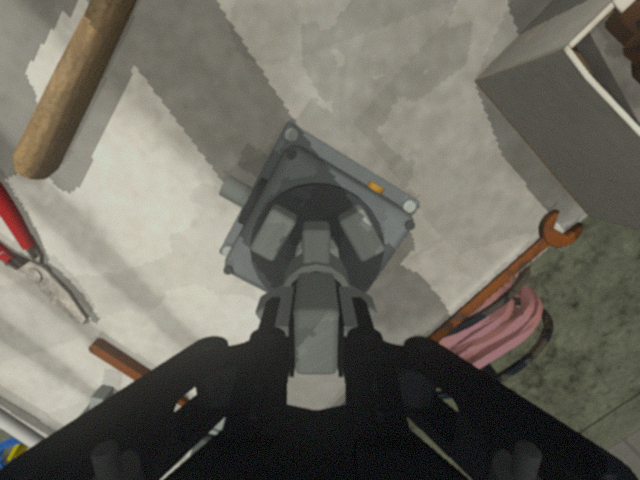

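View pics/s2.png

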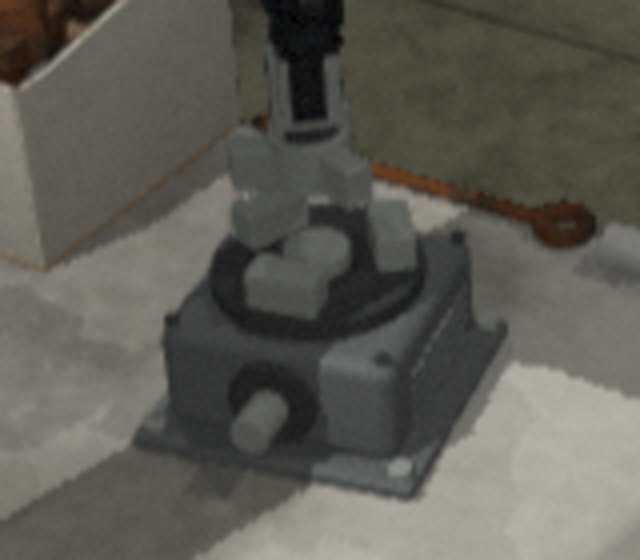

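Both views agree. In the wrist view the front tooth at (317,240) lies between the jaws at (270,235) and (362,235). In the scene crop the dog hangs above the hub, clear of the jaws. It needs about +1 mm along tool x. I'm lowering it between the jaws, stopping above the plunger.

```bash
python3 -m jog '{"translation":[[1,0,8],[1,0,16],[1,0,22],[1,0,27],[1,0,31],[1,0,34],[1,0,34]],"spin":[0,0,0,0,0,0,0]}'
```

```text
time_s: 5.92
tcp_pos: [495.1, 55.8, 112.1]
tool_rot: [-1.248, -2.883, 0.0]
wrist_force: [0.4, 0.4, -3.8]
grip_width: 16.9
grasp_force: 69.4
```

It went in between the jaws with no contact. Now pressing down against the plunger.

```bash
python3 -m jog '{"translation":[[0,0,2],[0,0,4],[0,0,6],[0,0,8],[0,0,10],[0,0,11],[0,0,11],[0,0,11]],"spin":[0,0,0,0,0,0,0,0]}'
```

```text
time_s: 6.92
tcp_pos: [495.6, 55.8, 102.0]
tool_rot: [1.248, 2.882, 0.001]
wrist_force: [-2.5, -0.0, 7.8]
grip_width: 17.0
grasp_force: 71.1
```

```bash
python3 -m jog '{"translation":[[0,0,1],[0,0,2],[0,0,2],[0,0,2]],"spin":[0,0,0,0]}'
```

```text
time_s: 7.42
tcp_pos: [495.7, 55.8, 102.0]
tool_rot: [1.247, 2.881, 0.001]
wrist_force: [-9.4, 0.1, 23.2]
grip_width: 17.1
grasp_force: 73.4
```

The push force rises with no further travel, so it is on the floor. I'll ease off, open, retreat and check.

```bash
python3 -m jog '{"translation":[[0,0,-1],[0,0,-1],[0,0,-1],[0,0,-1],[0,0,-1],[0,0,-1],[0,0,-1]],"spin":[0,0,0,0,0,0,0]}' 50 && python3 -m jog '{"translation":[[0,0,-15],[0,0,-40],[0,0,-80],[0,0,-110],[0,0,-110],[0,0,-110]],"spin":[0,0,0,0,0,0]}'
python3 - <<'E'
from h import *
c=read_camera("wrist");save(c,"w3.png");p=cloud(c)
H=np.hypot(p[...,0]-496,p[...,1]-55)
for a,b in((125,145),(92,97),(84,91.5)):
    m=((p[...,2]>a)&(p[...,2]<b)&(H<50)).astype(np.uint8);_,l,st,_=cv2.connectedComponentsWithStats(m)
    for i in range(1,len(st)):
        if st[i,4]>60:
            w=p[l==i];print(a,st[i,4],np.median(w,0).round(1),[np.round(x,1) for x in cv2.minAreaRect(w[:,:2].astype(np.float32))])
E
```

```text
time_s: 8.3
tcp_pos: [495.2, 55.8, 100.3]
tool_rot: [-1.248, -2.883, 0.0]
wrist_force: [0.8, -0.6, 0.3]
grip_width: 50.3
grasp_force: 0.0
time_s: 9.05
tcp_pos: [495.1, 55.8, 210.3]
tool_rot: [1.248, 2.883, -0.0]
wrist_force: [-0.5, -0.5, -0.8]
grip_width: 50.1
grasp_force: 0.0
125 1050 [495.5  56.6 134.2] [array([496.7,  55.4]), array([17.5, 30. ]), np.float64(42.5)]
92 392 [489.7  62.4  94.4] [array([495.3,  56.6]), array([34.4, 31.8]), np.float64(43.9)]
84 827 [464.1  48.   88.3] [array([464.4,  47.1]), array([18. , 32.4]), np.float64(12.8)]
84 387 [479.5  73.3  90.2] [array([480. ,  68.6]), array([30.9, 25.5]), np.float64(51.1)]
84 828 [505.3  86.2  88.3] [array([506.5,  85.7]), array([18. , 32.2]), np.float64(72.6)]
84 291 [488.1  30.9  90.3] [array([489.2,  30.6]), array([16.6, 14. ]), np.float64(71.6)]
84 301 [521.4  62.1  90.2] [array([521.7,  61. ]), array([16.4, 14.3]), np.float64(15.2)]
84 453 [521.3  27.6  88.3] [array([519. ,  30.2]), array([31.6, 17.8]), np.float64(41.9)]
```

View pics/w3.png

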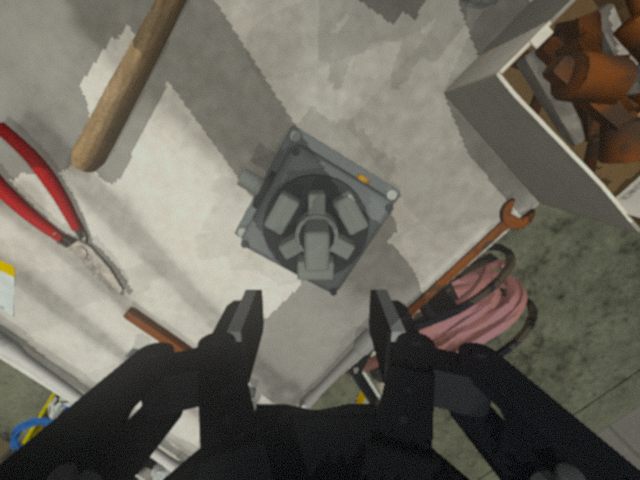

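The view shows the dog upright in the hub at (317,240), teeth between the jaws. Its lug top is at 134.2 mm (134 expected) and its tooth tops at 90.2 mm (90 expected). It is seated and the gripper is clear.

```bash
python3 -c "from bench import sign_off; print(sign_off())"
```

```text
the job is handed in; nothing more can be done
None
```

The three-tooth dog is seated upright on the hub floor with its teeth between the jaws. I released it and handed the job in at about 9 s; the arm never touched the other two dogs.

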